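# Lock a hammer-head stop bolt into a sloping slotted rail and bring the carriage up to it

### The arm

A 6-joint arm with a two-finger parallel gripper is mounted at the origin on a cart in front of the work surface, level with it; the furniture and walls round the work are solid. World frame = base frame: x ahead of the robot, y to its left, z up, the work surface at z = 0. Lengths are in mm, angles in degrees, forces in N, time in s.
With the tool pointing down it reaches from about 275 to 850 mm from the base axis. Payload 19 kg.
Tool frame: the origin (TCP) lies between the finger pads; the fingertips stand 17 mm ahead of it and the grasp point (between the pads) lies 2 mm behind it (arm.tip_extent is the distance from the TCP to the fingertips, in mm); z points along the fingers, y is the line along which they close (so a half turn about z gives the same grasp; the last joint's range is limited). The gripper opens to 85 mm and grips with 20 to 120 N. Pads are 22 mm wide; open, the fingers measure 114 mm over their backs; the gripper's body (76 mm by 85 mm) begins 54 mm behind the grasp point. The pads swing forward as they close: fully open they stand 13 mm farther back than shut.
Start: joints at [64.859, 8.623, 82.357, -0, 89.026, -7.678], TCP at [172.564, 548.465, 248.267] pointing down, gripper open.
Joint ranges: [-160.23, 160.23], [-39.13, 120.54], [6.94, 153.29], [-79.49, 259.48], [9.18, 160.14], [-161.06, 161.06]. Speed limits (degrees/s): [108.29, 108.29, 127.2, 172.46, 172.46, 172.46].

### API

Orientations are given as [roll, pitch, yaw] about the fixed x, y, z axes, in that order (R = Rz(yaw) Ry(pitch) Rx(roll)).
In Python, from station import arm gives the robot as it stands.
- The arm moves only by the shell command python3 -m jog 'ROWS' [FORCE]. ROWS is JSON, a list that holds one entry, the list of rows, each a list of 7 numbers: the shift along the tool's x, y, z in mm, then the turn, a rotation vector about the tool's x, y, z in degrees, then the opening, from 0 (shut) to 1 (fully open). In form: [[[x, y, z, rx, ry, rz, jaw], ...]]. A call has 1 to 20 rows; each row is the pose to reach, as a shift and turn from the pose commanded when the call began, along the tool's axes at that moment; what a row does not reach only later rows make up. A row lasts 1/12 s, in which the tool goes at most 41.7 mm and 7.16 degrees, less where a joint would pass 70% of its speed; a pose out of reach is approached as far as the arm can. A call with a gripper value outside its range is refused whole. The fingers move at their own pace and stop on an object; FORCE is the grip in N (left out, the last holds). Time passes only in rows, so rows that repeat a pose let the fingers close. It gives the time, the measured TCP pose, the force, the opening and the grip force at its end, in the units of the state.
- arm.read_state(): the state, without advancing time (a new reading comes with each control period).
- arm.read_camera(name): name is "side" or "top"; returns a dict with "color" (400x640x3 uint8, red, green, blue), "fov_y" (degrees; the focal length in pixels is half the picture's height over the tangent of half this angle, whatever the lens; pixels are square), "cx", "cy" (the principal point, pixels), "R" (3x3) and "t" (3): a world point X has camera coordinates R X + t. Camera axes: x right, y down, z forward; pixel columns grow to the right and rows downward; lengths in mm; the calibration is good to about 2 mm. A picture is of the moment at which its call begins. There is no depth.
- arm.close_job(): hands the job in; it is judged then, once.
The state is a dict: "time_s": time; "joint_positions": joint angles; "dq": joint speeds; "joint_efforts": joint torques, N m; "tool_pos": TCP position; "ee_rot": TCP orientation; "contact_force": force on the tool from outside, world axes, zero at the start; "torque": the same for the moment, N m; "grip_width": finger opening in mm; "gripper_force": force on a finger pad.
Only numpy, scipy, OpenCV 4.12 (cv2) and the standard library are available. Lean on these libraries where they do the work, as an engineer would, in place of code of your own. Each camera call takes 0.05 s, during which the arm holds its last target. There are 200 camera calls.

### The job

Take the hammer-head stop bolt out of its parking block, put its head through the slot of the sloping rail at the dark index mark, press it down against the spring and turn it a quarter turn, so that it springs up and stays caught under the lips. Then slide the carriage along the rail until it rests against the bolt, and leave the bolt at the mark. Do not disturb the cup of cotton buds, the specimen cup or the dropper bottle.

Things in the scene. Friction and masses are not known exactly. Their poses are not given: they have to be found in the camera images.
- bolt_center (a point): Loose stop bolt, 59 mm tall, 90 g: point on its axis half-way up; z from head to grip. Grip: a black bar from 4.5 mm below this point to the top, 12 mm thick along x, 34 mm long along y, in line with the head. Under it a round flange, radius 13, 3 mm thick, then a shank of radius 7. Half a turn about z makes no difference. Starts upright in the parking block.
- bolt_head (a point): Underside of the same bolt's steel T-head, on its axis, 29.5 mm below bolt_center; same axes. Head 7 mm thick, 34 mm long along y, 17 mm wide in the middle, 10 mm at its ends; its lowest 2 mm are a lead-in 13 x 28 mm. On top of each end is a prong 3.5 mm high, its inner face 14 mm from the axis. Flange from 22 to 25 mm above this point.
- park: Grey parking block 60 x 60 x 18 mm, fixed; origin at the centre of its underside, z up. Its pocket, 21 mm along x, 38 mm along y, 12 mm deep, holds the bolt's head. It and the cup of cotton buds may have swapped places, one near the rail, one farther left.
- rail: Fixed slotted aluminium channel, 44 wide, 35 deep, 230 mm long, its face sloping 25 degrees toward the robot. Origin: mid-slot, level with the outer face, at the index mark (black line across both lips, dark tab on the upper flank), 95 mm up. x across, uphill; y along the slot (channel from y -60 to +170 mm); z square out of the face. Slot 20 mm wide, open all along; inside 39 mm wide.
- lips (a point): Point 7 mm straight below the rail's origin (axes as the rail): level of the lower rim of the lips' down-turned edges, which are 2 mm thick (10 to 12 mm from the slot's middle). The bolt turns freely, either way, once its head's underside is 18 mm or more below the face. Caught, the edges lie between shank and prongs: underside 14 mm below the face, bolt centre 15.5 mm above it.
- spring_strip: Sprung steel strip inside the channel, 34 mm wide, 100 mm long, centred under the mark; origin at the middle of its top, axes as the rail. Free, it lies 9 mm below the face; it pushes back with 5 N at once plus 0.7 N per mm and stops 21 mm below the face. It throws out a bolt that is not turned and lifts a turned one some 4 to 6 mm into the catch.
- post_center (a point): On the axis of the carriage's round steel post, 40 mm out from the rail's face; axes as the rail. Post radius 8 mm, square to the face, from 19 to 62 mm out; below it a collar of radius 11. Grey carriage body 50 mm along y (25 each way), 60 wide, top 14 mm out. Starts 105 to 135 mm to the +y side of the mark; about 2 N slides it; meets the bolt's flange at 38 mm post to bolt.
- cotton_buds: Cup of cotton buds, 77 mm across and 80 mm tall, loose, a bystander; origin at the centre of its underside.
- specimen_cup: Small specimen cup with a white screw lid, 47 mm across, 58 mm tall, loose, a bystander at the left; origin at the centre of its underside.
- dropper: Small dropper bottle, 25 mm across, 92 mm tall, loose, a bystander behind the rail; origin at the centre of its underside.

How it is judged:
By the outcome, as a careful person would: the job done as asked, in the order asked, and still so for the second after the job is handed in, with the robot touching nothing.
It also fails if it takes over 66 s, if anything falls off the work surface, if the arm or the gripper's body presses on something with over 40 N, if the wrist force passes 120 N, or if a joint passes its speed limit or range.

## Working session

There is one attempt and no reset: what is moved stays moved. The work goes in short steps, Python scripts to look and compute and a shell command to move; the robot and the scene stay as the last step left them, time stands still between calls to the robot, and variables do not carry over. Pictures are saved under pics/ and viewed, at most 10 in all, crops included, and the job is handed in when it is done.

```bash
mkdir -p pics; ls; cat > h.py <<'E'
import numpy as np,cv2
from scipy.spatial.transform import Rotation as Ro
from station import arm
def cam(n):
    c=arm.read_camera(n); f=200/np.tan(np.radians(c["fov_y"]/2))
    return c,np.array([[f,0,c["cx"]],[0,f,c["cy"]],[0,0,1]]),np.array(c["R"]),np.array(c["t"])
def snap(n,fn):
    c=cam(n); cv2.imwrite("pics/"+fn,cv2.cvtColor(c[0]["color"],cv2.COLOR_RGB2BGR)); return c
def proj(c,X):
    p=(c[1]@(c[2]@np.atleast_2d(X).T+c[3].reshape(3,1))).T; return p[:,:2]/p[:,2:]
def ray(c,uv):
    d=c[2].T@np.linalg.inv(c[1])@np.array([*uv,1.]); return -c[2].T@c[3].ravel(),d/np.linalg.norm(d)
def onz(c,uv,z):
    o,d=ray(c,uv); return o+d*(z-o[2])/d[2]
E
python3 - <<'E'
from h import *
for n in("top","side"):
    c=snap(n,n+"0.png"); print(n,c[0]["fov_y"],-c[2].T@c[3].ravel(),c[2].round(3).tolist())
s=arm.read_state(); print(s["tool_pos"],s["ee_rot"],s["time_s"])
E
```

```text
pics
top 49.26416589914263 [ 334.67309339  107.40802206 1244.46472285] [[-0.02, -1.0, -0.003], [-0.985, 0.02, -0.173], [0.173, -0.001, -0.985]]
side 46.64248532139528 [  98.63605172 -738.95277418  978.31606773] [[0.886, -0.463, -0.014], [-0.319, -0.587, -0.744], [0.336, 0.664, -0.668]]
[172.48759777 548.33461773 247.78680624] [-1.79943573e+02 -9.26482567e-03  1.62537738e+02] 0.1
```

View pics/top0.png

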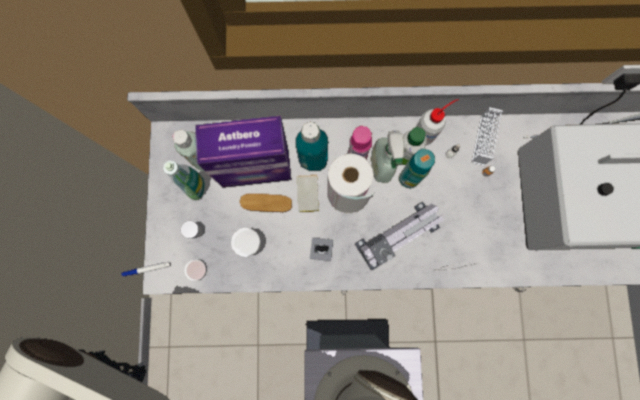

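View pics/side0.png

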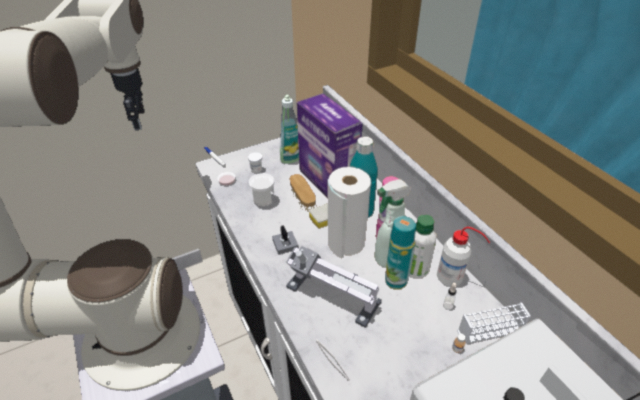

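The top view shows the park block at (321,248) with the bolt, and the rail from (370,255) to (435,213). The cup of buds is at (246,242). In the side view the bolt is at (285,238) and the rail from (295,262) to (375,305). I'll enlarge both.

```bash
python3 - <<'E'
from h import *
a=cv2.imread("pics/top0.png")[195:285,295:455]; b=cv2.imread("pics/side0.png")[215:325,265:395]
a=cv2.resize(a,None,fx=5,fy=5,interpolation=cv2.INTER_CUBIC)
b=cv2.resize(b,None,fx=5,fy=5,interpolation=cv2.INTER_CUBIC)
def grid(im,x0,y0):
    for i in range(0,im.shape[1],50): cv2.putText(im,str(x0+i//5),(i,8),0,.3,(0,0,255)); cv2.line(im,(i,0),(i,im.shape[0]),(0,255,255) if 0 else (120,160,120),1)
    for j in range(0,im.shape[0],50): cv2.putText(im,str(y0+j//5),(0,j+8),0,.3,(0,0,255)); cv2.line(im,(0,j),(im.shape[1],j),(120,160,120),1)
grid(a,295,195);grid(b,265,215)
cv2.imwrite("pics/ta.png",a);cv2.imwrite("pics/sb.png",b)
E
```

```text
(no output)
```

View pics/ta.png

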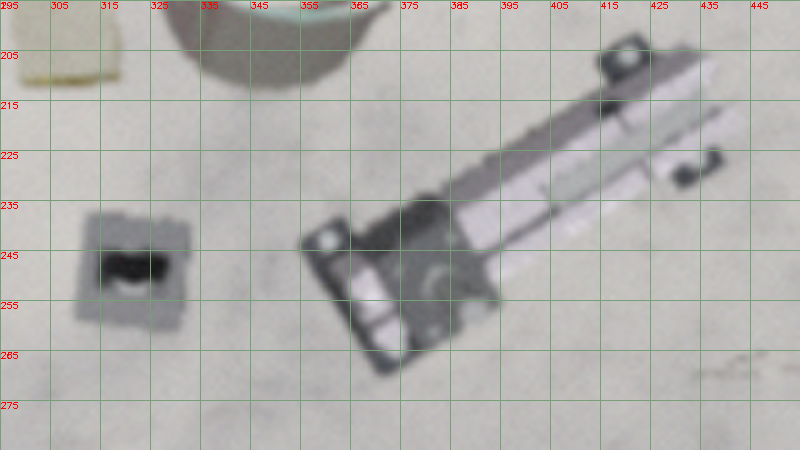

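View pics/sb.png

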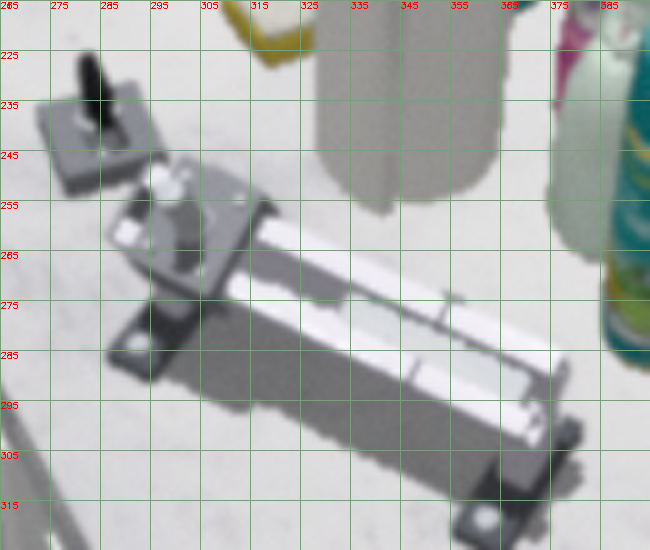

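The top crop shows the mark crossing the lips at (421,221.5) and (423.5,227). The bar is about (315.5,247.5) to (328.5,248.5). In the side crop the mark is at (352,280) and (348.8,287), and the bar top is near (282,226). Next I'll fit the poses.

```bash
cat > fit.py <<'E'
from h import *
from scipy.optimize import least_squares
T=cam("top");S=cam("side")
def Rr(yaw): return Ro.from_euler("zy",[yaw,-25],degrees=True).as_matrix()
def railpt(p,L): return np.array([p[0],p[1],95])+np.atleast_2d(L)@Rr(p[2]).T
if __name__=="__main__":
    LT=[[22,0,0],[10,0,0],[-10,0,0],[-22,0,0],[22,-60,0],[-22,-60,0]];PT=[[418.3,217],[421,221.5],[423.5,227],[425.5,231],[436,207],[443,217]]
    LS=[[22,0,0],[10,0,0],[-10,0,0],[-22,0,0],[22,-60,0],[-22,-60,0]];PS=[[354.5,274],[352,280],[348.8,287],[346.3,291.3],[378.5,286.5],[372,304]]
    f=lambda p:np.r_[(proj(T,railpt(p,LT))-PT).ravel(),(proj(S,railpt(p,LS))-PS).ravel()]
    p0=onz(T,(422.5,224),95)
    r=least_squares(f,[p0[0],p0[1],30],loss="soft_l1"); p=r.x; print("rail",p,"\n",r.fun.reshape(-1,2).round(1))
    print("uphill",Rr(p[2])[:,0],"y",Rr(p[2])[:,1])
    for y in (105,120,135):
        L=[[0,y,62],[0,y,19],[30,y-25,14],[-30,y-25,14],[30,y+25,14],[-30,y+25,14]]
        print(y,proj(T,railpt(p,L)).round(0).tolist(),proj(S,railpt(p,L)).round(0).tolist())
    LB=np.array([[30,30],[30,-30],[-30,-30],[-30,30]])
    PB=np.array([[312.3,237.3],[333.2,239.8],[331.2,261.3],[310,258.7]]);PBS=[[272.5,236.5],[279,254]]
    def blk(q,z): 
        c,s=np.cos(np.radians(q[2])),np.sin(np.radians(q[2])); return np.c_[LB@np.array([[c,s],[-s,c]])+q[:2],np.full(4,z)]
    g=lambda q:(proj(T,blk(q,18))-PB).ravel()
    r=least_squares(g,[400,100,0]); print("park",r.x,r.fun.round(1)); q=r.x
    print("side proj blk",proj(S,blk(q,18)).round(1).tolist())
    for z in (65,31): print(z,proj(T,[*q[:2],z]),proj(S,[*q[:2],z]))
    b=np.array([onz(T,(315.5,248),65),onz(T,(328.5,248.5),65)]); print("bar ends",b)
E
python3 fit.py
```

```text
rail [ 479.35727884 -163.72909546   30.26058928] 
 [[-0.   0.5]
 [-0.6 -0.3]
 [ 0.4  0.3]
 [ 0.5 -0. ]
 [ 2.5 -1. ]
 [ 3.1  2.7]
 [ 0.3  0.8]
 [ 0.7 -0.8]
 [ 0.3 -0.3]
 [ 0.6 -0.1]
 [-1.7 -4. ]
 [-3.1 -4.6]]
uphill [0.78281645 0.50393362 0.3650333 ] y [-0.45671896  0.86374238 -0.21297155]
105 [[391.0, 252.0], [389.0, 246.0], [391.0, 232.0], [402.0, 250.0], [375.0, 241.0], [386.0, 259.0]] [[305.0, 259.0], [312.0, 267.0], [327.0, 260.0], [316.0, 281.0], [311.0, 255.0], [300.0, 275.0]]
120 [[386.0, 255.0], [384.0, 249.0], [386.0, 235.0], [397.0, 253.0], [370.0, 244.0], [381.0, 262.0]] [[300.0, 257.0], [308.0, 265.0], [322.0, 258.0], [311.0, 280.0], [306.0, 253.0], [295.0, 274.0]]
135 [[381.0, 258.0], [379.0, 252.0], [381.0, 237.0], [392.0, 256.0], [365.0, 247.0], [376.0, 265.0]] [[296.0, 256.0], [303.0, 263.0], [317.0, 257.0], [306.0, 278.0], [301.0, 251.0], [290.0, 272.0]]
park [424.3006031  104.00023412  -7.48357714] [-0.   0.1  0.2 -0.  -0.  -0.2 -0.2  0. ]
side proj blk [[291.3, 230.5], [297.9, 244.9], [277.3, 250.6], [271.3, 235.9]]
65 [[321.69656507 247.95299021]] [[283.43788712 228.6469655 ]]
31 [[321.68047763 248.88624902]] [[284.16903585 237.15035395]]
bar ends [[424.5119254  120.72218101  65.        ]
 [422.45710377  85.679263    65.        ]]
```

```bash
sed -i 's/"zy"/"ZY"/' fit.py; python3 fit.py
```

```text
rail [ 479.08459979 -163.83354049   33.10069135] 
 [[ 0.2  0.7]
 [-0.5 -0.2]
 [ 0.4  0.4]
 [ 0.4 -0.1]
 [ 0.7 -1.9]
 [ 0.9  1.4]
 [ 0.1  0.7]
 [ 0.5 -0.8]
 [ 0.2 -0.2]
 [ 0.6  0.1]
 [-0.7 -2.1]
 [-1.8 -2.4]]
uphill [0.75922502 0.49494562 0.42261826] y [-0.54611207  0.83771213  0.        ]
105 [[400.0, 254.0], [393.0, 249.0], [395.0, 234.0], [405.0, 252.0], [379.0, 245.0], [390.0, 263.0]] [[306.0, 259.0], [311.0, 264.0], [325.0, 258.0], [315.0, 280.0], [308.0, 250.0], [297.0, 272.0]]
120 [[395.0, 257.0], [388.0, 252.0], [390.0, 237.0], [401.0, 255.0], [374.0, 248.0], [385.0, 266.0]] [[301.0, 256.0], [305.0, 262.0], [320.0, 255.0], [309.0, 277.0], [302.0, 248.0], [291.0, 270.0]]
135 [[390.0, 260.0], [384.0, 255.0], [385.0, 240.0], [396.0, 258.0], [369.0, 251.0], [380.0, 269.0]] [[295.0, 254.0], [300.0, 260.0], [315.0, 253.0], [304.0, 275.0], [297.0, 246.0], [286.0, 267.0]]
park [424.3006031  104.00023412  -7.48357714] [-0.   0.1  0.2 -0.  -0.  -0.2 -0.2  0. ]
side proj blk [[291.3, 230.5], [297.9, 244.9], [277.3, 250.6], [271.3, 235.9]]
65 [[321.69656507 247.95299021]] [[283.43788712 228.6469655 ]]
31 [[321.68047763 248.88624902]] [[284.16903585 237.15035395]]
bar ends [[424.5119254  120.72218101  65.        ]
 [422.45710377  85.679263    65.        ]]
```

```bash
cat > go.py <<'E'
from h import *
def rel(pos,R):
    s=arm.read_state(); R0=Ro.from_euler("xyz",s["ee_rot"],degrees=True); 
    d=R0.inv().apply(np.array(pos)-s["tool_pos"]); rv=(R0.inv()*Ro.from_matrix(R)).as_rotvec(degrees=True)
    return d.round(1),rv.round(2)
def down(yaw): return Ro.from_euler("xyz",[180,0,yaw],degrees=True).as_matrix()
E
python3 - <<'E'
from fit import *
LT=[[22,0,0],[10,0,0],[-10,0,0],[-22,0,0]];PT=[[418.3,217],[421,221.5],[423.5,227],[425.5,231]]
PS=[[354.5,274],[352,280],[348.8,287],[346.3,291.3]]
lines=[(T,-10,[(391.5,246.5),(415,231.5),(439,216.8)]),(S,22,[(318,258.5),(378,286)]),(S,-22,[(311,275),(371.5,304)]),(T,22,[(385,237),(434,206)])]
def f(p):
    r=[(proj(T,railpt(p,LT))-PT).ravel(),(proj(S,railpt(p,LT))-PS).ravel()]
    for c,x,pts in lines:
        a,b=proj(c,railpt(p,[[x,-50,0],[x,80,0]])); d=(b-a)/np.linalg.norm(b-a)
        r.append([d[0]*(q[1]-a[1])-d[1]*(q[0]-a[0]) for q in pts])
    return np.concatenate(r)
r=least_squares(f,[479,-164,33]);print(r.x,r.fun.round(1))
from go import *
print(rel([424,104,150],down(84)))
E
```

```text
[ 479.43337334 -163.08224642   30.48068808] [ 0.2  0.4 -0.6 -0.4 -0.   0.3 -0.2  0.   0.4  0.6  0.7 -1.   0.  -0.5
  0.2 -0.3  0.8  1.   0.7 -1.  -0.6 -1.1 -0.8  1.1  1.5]
(array([-373.2, -348.5,   98.2]), array([-1.000e-02,  1.000e-02,  7.854e+01]))
```

```bash
python3 -m jog '[[[-373,-348.5,60,0,0,40,0.6],[-373,-348.5,60,0,0,60,0.6],[-373,-348.5,60,0,0,78.5,0.6],[-373,-348.5,60,0,0,78.5,0.6],[-373,-348.5,60,0,0,78.5,0.6],[-373,-348.5,60,0,0,78.5,0.6],[-373,-348.5,60,0,0,78.5,0.6],[-373,-348.5,60,0,0,78.5,0.6],[-373,-348.5,60,0,0,78.5,0.6],[-373,-348.5,60,0,0,78.5,0.6],[-373,-348.5,60,0,0,78.5,0.6],[-373,-348.5,60,0,0,78.5,0.6],[-373,-348.5,60,0,0,78.5,0.6],[-373,-348.5,98,0,0,78.5,0.6],[-373,-348.5,98,0,0,78.5,0.6],[-373,-348.5,98,0,0,78.5,0.6]]]' 40
python3 - <<'E'
from h import *
from go import *
T=snap("top","t1.png");S=snap("side","s1.png")
p=arm.read_state()["tool_pos"]; print(p, rel([424,104,54],down(84)), arm.read_state()["grip_width"])
tip=np.array(p)-[0,0,17]
print(proj(T,tip),proj(S,tip))
a=cv2.imread("pics/t1.png")[200:290,280:400];b=cv2.imread("pics/s1.png")[150:270,220:340]
cv2.imwrite("pics/c1.png",np.hstack([cv2.resize(a,(390,390*90//120)).copy() if 0 else cv2.copyMakeBorder(cv2.resize(a,None,fx=3.3,fy=3.3),0,99,0,0,0),cv2.resize(b,None,fx=3.3,fy=3.3)]))
E
```

```text
time_s: 1.73
tool_pos: [423.0, 104.0, 149.8]
ee_rot: [-179.8, 0.0, 84.0]
contact_force: [0.1, -0.1, 0.4]
grip_width: 51.4
gripper_force: 0.0
[424.04178413 104.55215091 151.77874185] (array([-0.6, -0.1, 97.8]), array([ 0.06, -0.01,  0.08])) 51.02496363545047
[[321.51758106 245.9673841 ]] [[281.67815886 210.12039199]]
```

View pics/c1.png

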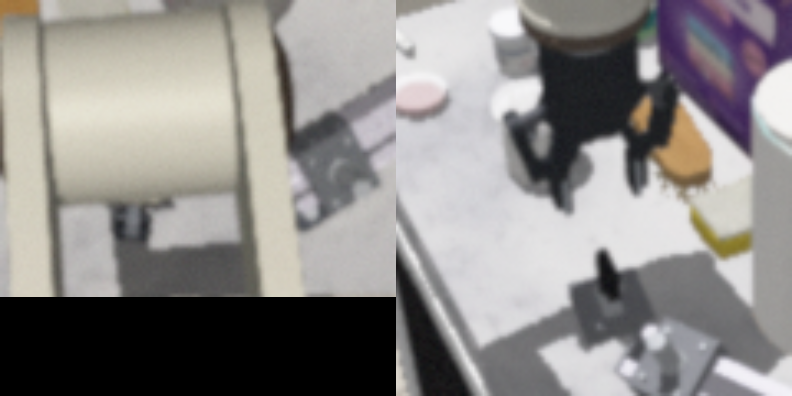

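The side crop shows the fingertip midpoint at (281.9,210.3), matching the prediction. The bolt bar is directly below at (283.3,226), so I'll descend, grip and check.

```bash
python3 -m jog '[[[0,0,40,0,0,0,0.5],[0,0,75,0,0,0,0.5],[0,0,90,0,0,0,0.5],[0,0,96.5,0,0,0,0.5],[0,0,96.5,0,0,0,0.5],[0,0,96.5,0,0,0,0],[0,0,96.5,0,0,0,0],[0,0,96.5,0,0,0,0],[0,0,96.5,0,0,0,0],[0,0,96.5,0,0,0,0],[0,0,96.5,0,0,0,0],[0,0,96.5,0,0,0,0],[0,0,96.5,0,0,0,0],[0,0,96.5,0,0,0,0]]]' 60
```

```text
time_s: 3.0
tool_pos: [424.7, 104.2, 55.6]
ee_rot: [179.8, -0.0, 84.0]
contact_force: [-1.1, 1.6, 11.1]
grip_width: 10.8
gripper_force: 59.1
```

```bash
python3 -m jog '[[[0,0,-20,0,0,0,0],[0,0,-60,0,0,0,0],[0,0,-100,0,0,0,0],[0,0,-140,0,0,0,0],[0,0,-140,0,0,0,0],[0,0,-140,0,0,0,0]]]'
python3 - <<'E'
from go import *
from fit import *
print(arm.tip_extent)
p=[479.4,-163.4,31.2]; R=Rr(p[2]); 
# insertion: tool z=-rail z, tool y=rail x -> tool x = y x z = x cross(-z)= y
Rt=np.c_[R[:,1],R[:,0],-R[:,2]]
pos=railpt(p,[0,0,29.5+8+18+15])[0]
print(pos,rel(pos,Rt),arm.read_state()["joint_positions"])
S=snap("side","s2.png"); tp=np.array(arm.read_state()["tool_pos"])
for k in(0,-18+29.5,-18,-47.5): print(k,proj(S,tp+[0,0,k]))
u,v=proj(S,tp-[0,0,30])[0].astype(int); print(u,v)
cv2.imwrite("pics/c2.png",cv2.resize(cv2.imread("pics/s2.png")[v-35:v+35,u-45:u+45],None,fx=8,fy=8,interpolation=cv2.INTER_CUBIC))
E
```

```text
time_s: 3.5
tool_pos: [424.8, 104.2, 196.9]
ee_rot: [179.7, -0.0, 84.0]
contact_force: [-0.2, -0.4, -2.2]
grip_width: 10.9
gripper_force: 59.7
17.0
[ 453.91477475 -178.83440103  158.89469899] (array([-278.3,   59.6,   34.9]), array([-24.1 ,   8.11, -36.56])) [ 3.67006010e+00 -6.79786034e+00  1.04350120e+02 -2.75906031e-03
  8.24343645e+01  9.63160363e+00]
0 [[280.08634889 193.77613127]]
11.5 [[279.79307306 190.39189971]]
-18 [[280.53788441 198.98658714]]
-47.5 [[281.2587335  207.30476418]]
280 202
```

View pics/c2.png

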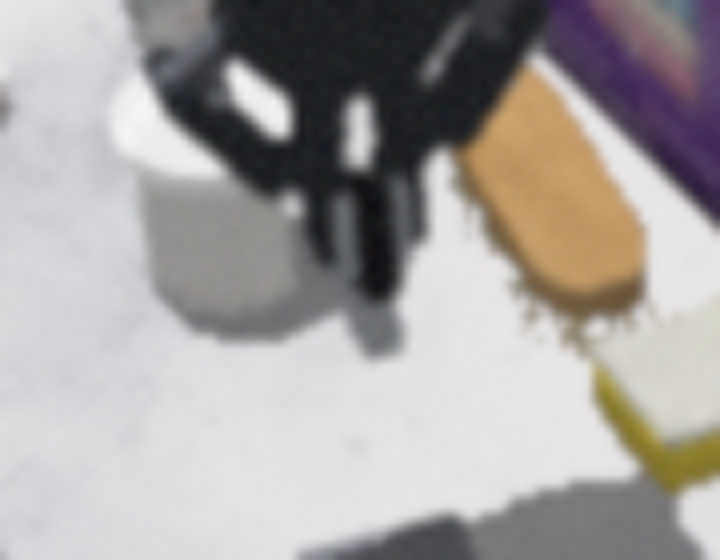

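The side crop shows the bolt held upright, with its bottom at about (282.3,211.6), as expected vertically. I'll carry it high over the carriage to a hover above the mark.

```bash
python3 -m jog '[[[0,0,-45,0,0,0,0],[-40,7,-50,0,0,0,0],[-80,14,-50,-4,1.4,-6.1,0],[-120,20,-50,-8,2.7,-12.2,0],[-160,26,-50,-12,4.1,-18.3,0],[-200,33,-50,-16,5.4,-24.4,0],[-240,40,-50,-20,6.8,-30.5,0],[-288,46,-50,-24.1,8.1,-36.5,0],[-288,46,-50,-24.1,8.1,-36.5,0],[-288,46,-50,-24.1,8.1,-36.5,0],[-288,46,-20,-24.1,8.1,-36.5,0],[-288,46,0,-24.1,8.1,-36.5,0],[-288,46,0,-24.1,8.1,-36.5,0],[-288,46,0,-24.1,8.1,-36.5,0]]]'
cat > chk.py <<'E'
import sys
from go import *
from fit import *
n=sys.argv[1]
T=snap("top",f"t{n}.png");S=snap("side",f"s{n}.png"); st=arm.read_state(); tp=np.array(st["tool_pos"]);Rt=Ro.from_euler("xyz",st["ee_rot"],degrees=True).as_matrix()
print(tp,st["ee_rot"],np.round(st["joint_positions"],1),np.round(st["contact_force"],1))
p=[479.4,-163.4,31.2]
print("rail coords of TCP",((tp-[p[0],p[1],95])@Rr(p[2])).round(1))
L=[[0,0,47.5],[-17,0,47.5],[17,0,47.5],[-17,0,22.5],[17,0,22.5],[17,0,-11.5],[-17,0,-11.5]]
W=tp+np.array(L)@Rt.T
print("bolt T",proj(T,W).round(1).tolist(),"\nS",proj(S,W).round(1).tolist())
o=railpt(p,[[22,0,0],[10,0,0],[-10,0,0],[-22,0,0]])
print("mark T",proj(T,o).round(1).tolist(),"\nS",proj(S,o).round(1).tolist())
def crop(f,u,v): 
    im=cv2.resize(cv2.imread(f"pics/{f}{n}.png")[v-40:v+40,u-40:u+40],(400,400),interpolation=cv2.INTER_CUBIC)
    for i in range(0,400,50):
        cv2.putText(im,str(u-40+i//5),(i,8),0,.3,(0,0,255));cv2.putText(im,str(v-40+i//5),(0,i+8),0,.3,(0,0,255)); im[i,:]=im[i,:]//2+60; im[:,i]=im[:,i]//2+60
    return im
u1,v1=proj(T,W[0])[0].astype(int);u2,v2=proj(S,W[0])[0].astype(int)
cv2.imwrite(f"pics/c{n}.png",np.hstack([crop("t",u1,v1),crop("s",u2,v2)]))
E
python3 chk.py 3
```

```text
time_s: 4.82
tool_pos: [439.1, -186.8, 192.9]
ee_rot: [155.1, -0.2, 121.1]
contact_force: [-0.6, -0.1, -0.7]
grip_width: 10.8
gripper_force: 59.5
[ 440.155861   -186.74364441  195.16895457] [1.55000067e+02 9.22470905e-02 1.21204255e+02] [-48.2  -8.4 109.   25.3  75.9 -84.9] [ 0.5 -0.7 -0.3]
rail coords of TCP [  1.    0.4 110.1]
bolt T [[432.9, 229.9], [438.5, 226.3], [427.4, 233.5], [443.4, 228.8], [432.0, 236.1], [438.7, 239.9], [450.4, 232.3]] 
S [[346.3, 274.8], [353.0, 277.8], [339.7, 271.8], [351.1, 274.6], [337.6, 268.5], [334.5, 263.7], [348.5, 270.0]]
mark T [[418.5, 217.5], [420.5, 221.2], [423.6, 227.3], [425.5, 231.0]] 
S [[354.9, 274.6], [352.7, 279.1], [348.9, 286.6], [346.7, 291.1]]
```

View pics/c3.png

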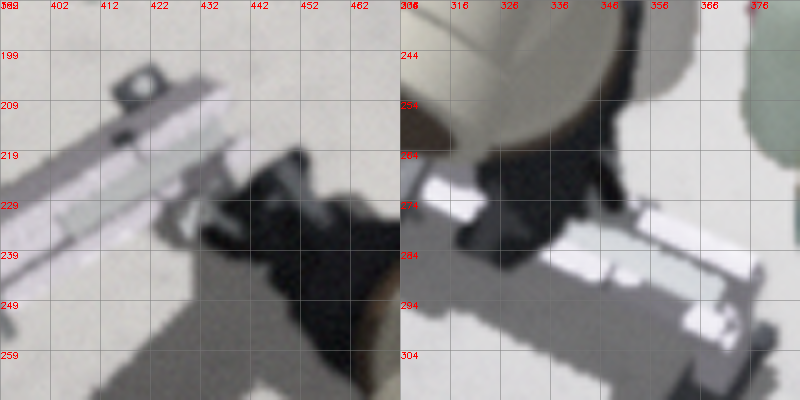

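The top crop shows the head hovering at about (432,229), near the predicted position. The side crop shows the bar end at about (350,275). I'll move closer and then measure the bolt relative to the slot.

```bash
python3 -m jog '[[[0,-0.5,25,0,0,0,0],[0,-0.5,45,0,0,0,0],[0,-0.5,53,0,0,0,0],[0,-0.5,53,0,0,0,0],[0,-0.5,53,0,0,0,0]]]'
cat >> chk.py <<'E'
def big(f,c,w=20,h=30):
    u,v=proj(c,(W[0]+W[0]*0))[0].astype(int); im=cv2.imread(f"pics/{f}{n}.png")[v-h:v+h,u-w:u+w]
    im=cv2.resize(im,None,fx=10,fy=10,interpolation=cv2.INTER_CUBIC)
    for i in range(0,400,50): cv2.line(im,(i,0),(i,6),(0,0,255),1); cv2.putText(im,str(u-w+i//10),(i,16),0,.35,(0,0,255))
    for j in range(50,600,50): cv2.line(im,(0,j),(6,j),(0,0,255),1); cv2.putText(im,str(v-h+j//10),(8,j+4),0,.35,(0,0,255))
    return im
cv2.imwrite(f"pics/b{n}.png",np.hstack([big("t",T),big("s",S)]))
E
python3 chk.py 4
```

```text
time_s: 5.43
tool_pos: [458.6, -175.6, 146.5]
ee_rot: [155.0, 0.0, 121.2]
contact_force: [0.5, 0.3, -0.7]
grip_width: 11.1
gripper_force: 59.6
[ 458.52155739 -176.22345888  146.62813955] [1.54994649e+02 7.67109748e-02 1.21124876e+02] [-45.3  -4.8 111.8  26.1  68.9 -85.1] [-0.7 -0.6 -1.6]
rail coords of TCP [-0.4 -0.2 57.1]
bolt T [[423.8, 225.2], [429.1, 221.8], [418.5, 228.6], [433.6, 224.0], [422.7, 231.0], [428.8, 234.5], [440.0, 227.2]] 
S [[350.1, 281.9], [356.6, 284.9], [343.8, 279.0], [354.9, 281.9], [341.9, 275.9], [339.1, 271.6], [352.4, 277.7]]
mark T [[418.5, 217.5], [420.5, 221.2], [423.6, 227.3], [425.5, 231.0]] 
S [[354.9, 274.6], [352.7, 279.1], [348.9, 286.6], [346.7, 291.1]]
```

View pics/b4.png

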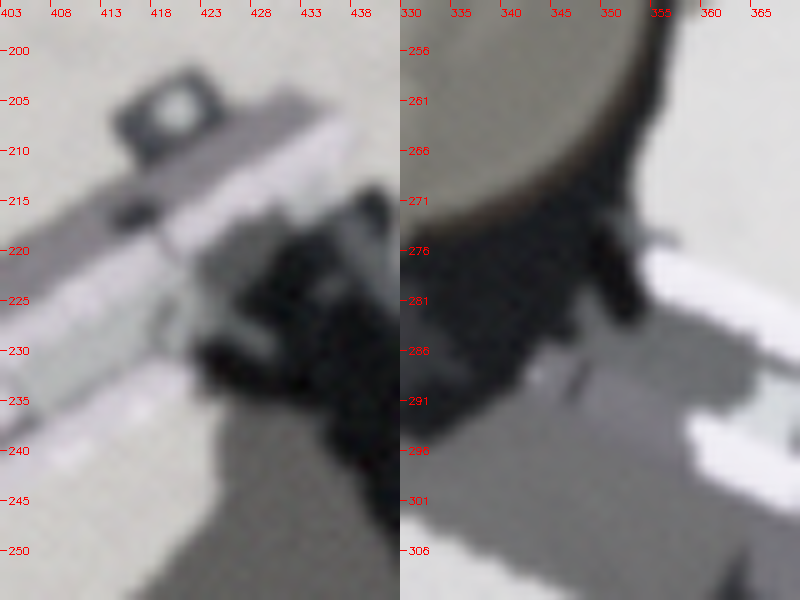

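The top crop shows the head's left end at (418.5,229), which matches the prediction in line with the slot. The side crop shows the bar's end corner near (353.5,283). I'll lower it through the slot and watch the force.

```bash
python3 -m jog '[[[0,0,5,0,0,0,0],[0,0,9,0,0,0,0],[0,0,12,0,0,0,0],[0,0,15,0,0,0,0],[0,0,15,0,0,0,0]]]'; python3 -c "
from h import *
import numpy as np
s=arm.read_state();print(s['contact_force'],s['torque'],s['tool_pos'])"
```

```text
time_s: 6.05
tool_pos: [463.9, -172.3, 131.5]
ee_rot: [155.0, -0.0, 121.1]
contact_force: [1.5, 0.9, -0.4]
grip_width: 10.8
gripper_force: 59.6
[ 1.54742955  0.90563817 -0.38297571] [-0.07142667  0.02942373 -0.07130896] [ 463.90449133 -172.25755664  131.46395133]
```

```bash
python3 -m jog '[[[0,0,3,0,0,0,0],[0,0,6,0,0,0,0],[0,0,9,0,0,0,0],[0,0,12,0,0,0,0],[0,0,14.5,0,0,0,0],[0,0,14.5,0,0,0,0],[0,0,14.5,0,0,0,0]]]' 80; cat > st.py <<'E'
from h import *
from fit import Rr
p=[479.4,-163.4,31.2];R=Rr(p[2]);P=[];F=[]
s=arm.read_state()
print("rail TCP",((np.array(s["tool_pos"])-[p[0],p[1],95])@R).round(1),"F rail",(np.array(s["contact_force"])@R).round(1),np.round(s["joint_positions"],1),s["time_s"],s["grip_width"])
E
python3 st.py
```

```text
time_s: 6.63
tool_pos: [469.2, -170.2, 120.1]
ee_rot: [155.0, 0.1, 121.1]
contact_force: [-19.1, -4.0, 24.1]
grip_width: 10.5
gripper_force: 88.1
rail TCP [-0.4 -0.5 27.9] F rail [-5.6  5.6 29.7] [-43.7  -2.5 113.   26.7  65.  -85.3] 6.7333 10.326519723962006
```

```bash
python3 -m jog '[[[0,0,-1.5,0,0,0,0],[0,0,-1.5,0,0,0,0],[0,0,-1.5,0,0,0,0]]]'; python3 st.py
```

```text
time_s: 6.98
tool_pos: [468.7, -170.2, 120.8]
ee_rot: [155.0, 0.1, 121.1]
contact_force: [-5.7, -2.7, 9.1]
grip_width: 10.4
gripper_force: 85.3
rail TCP [-0.6 -0.4 28.7] F rail [-2.   0.5 11. ] [-43.8  -2.6 112.9  26.7  65.1 -85.3] 7.0833 10.524112230794469
```

Force dropped to 11 N, which fits the strip alone, so the head is deep enough. Now the quarter turn.

```bash
python3 -m jog '[[[0,0,0,0,0,7,0],[0,0,0,0,0,14,0],[0,0,0,0,0,21,0],[0,0,0,0,0,28,0],[0,0,0,0,0,35,0],[0,0,0,0,0,42,0],[0,0,0,0,0,49,0],[0,0,0,0,0,56,0],[0,0,0,0,0,63,0],[0,0,0,0,0,70,0],[0,0,0,0,0,77,0],[0,0,0,0,0,84,0],[0,0,0,0,0,90,0],[0,0,0,0,0,90,0],[0,0,0,0,0,90,0]]]'; python3 st.py
```

```text
time_s: 8.33
tool_pos: [468.9, -170.3, 120.9]
ee_rot: [179.9, -25.0, 31.1]
contact_force: [-4.3, -3.4, 10.1]
grip_width: 10.6
gripper_force: 85.2
rail TCP [-0.4 -0.5 28.7] F rail [ 0.1 -1.  11. ] [-43.8  -2.6 112.9  26.7  65.1   4.7] 8.4333 10.500413355664369
```

```bash
python3 -m jog '[[[0,0,-2,0,0,90e-9,0],[0,0,-4,0,0,0,0],[0,0,-5.5,0,0,0,0],[0,0,-6.5,0,0,0,0],[0,0,-6.5,0,0,0,0]]]'; python3 st.py
```

```text
time_s: 8.85
tool_pos: [466.5, -171.6, 126.5]
ee_rot: [179.9, -25.0, 31.1]
contact_force: [0.4, -2.5, 5.5]
grip_width: 10.5
gripper_force: 84.2
rail TCP [-0.5 -0.3 35. ] F rail [ 0.6 -2.7  7.4] [-44.1  -3.1 112.7  26.6  66.    4.7] 8.95 10.704592032407735
```

```bash
python3 -m jog '[[[0,0,-1,0,0,0,0],[0,0,-2,0,0,0,0],[0,0,-2,0,0,0,0],[0,0,-2,0,0,0,0]]]'; python3 st.py
```

```text
time_s: 9.28
tool_pos: [465.9, -171.4, 126.9]
ee_rot: [-180.0, -25.0, 31.1]
contact_force: [20.2, -1.7, -19.1]
grip_width: 10.8
gripper_force: 80.3
rail TCP [-0.7  0.1 35.6] F rail [  7.4 -11.8 -24.5] [-44.2  -3.1 112.7  26.6  66.1   4.7] 9.3833 10.668373304844216
```

The bolt pulls against the lips with 24 N, so it is caught. I'll relax the pull, release and retreat.

```bash
python3 -m jog '[[[0,0,1,0,0,0,0],[0,0,1,0,0,0,0],[0,0,1,0,0,0,0.4],[0,0,1,0,0,0,0.4],[0,0,1,0,0,0,0.4],[0,0,1,0,0,0,0.4],[0,0,1,0,0,0,0.4],[0,0,1,0,0,0,0.4],[0,0,-20,0,0,0,0.4],[0,0,-50,0,0,0,0.4],[0,0,-90,0,0,0,0.4],[0,0,-120,0,0,0,0.4],[0,0,-120,0,0,0,0.2]]]'; python3 st.py
python3 - <<'E'
from fit import *
from go import *
T=snap("top","t5.png");S=snap("side","s5.png")
p=[479.4,-163.4,31.2]
L=[[0,0,45],[17,0,45],[-17,0,45],[0,0,11],[0,105,62],[0,120,62],[0,135,62],[0,105,19],[0,120,19],[0,135,19]]
print(proj(T,railpt(p,L)).round(1).tolist(),"\n",proj(S,railpt(p,L)).round(1).tolist())
a=cv2.imread("pics/t5.png")[200:275,360:440];b=cv2.imread("pics/s5.png")[240:315,285:365]
def up(a,x0,y0):
    a=cv2.resize(a,(400,375),interpolation=cv2.INTER_CUBIC)
    for i in range(0,400,50): cv2.line(a,(i,0),(i,5),(0,0,255),1);cv2.putText(a,str(x0+i//5),(i,15),0,.33,(0,0,255));cv2.putText(a,str(y0+i//5),(0,i+4),0,.33,(0,0,255))
    return a
cv2.imwrite("pics/c5.png",np.hstack([up(a,360,200),up(b,285,240)]))
E
```

```text
time_s: 10.47
tool_pos: [421.9, -199.7, 242.1]
ee_rot: [179.6, -25.0, 31.3]
contact_force: [1.3, 1.0, 1.3]
grip_width: 23.4
gripper_force: 0.0
rail TCP [-7.000e-01 -1.000e-01  1.575e+02] F rail [ 0.8  0.7 -0.8] [-51.2 -10.8 106.   25.   81.9   4.8] 10.5667 17.36837359985412
[[429.9, 228.4], [427.2, 223.0], [432.7, 233.8], [423.9, 225.2], [398.5, 252.5], [393.5, 255.7], [388.5, 259.0], [391.9, 247.5], [387.1, 250.6], [382.3, 253.8]] 
 [[347.5, 277.4], [350.8, 270.9], [344.2, 284.1], [350.0, 281.5], [306.8, 257.3], [301.4, 254.8], [296.1, 252.4], [311.2, 263.0], [306.0, 260.6], [300.8, 258.2]]
```

View pics/c5.png

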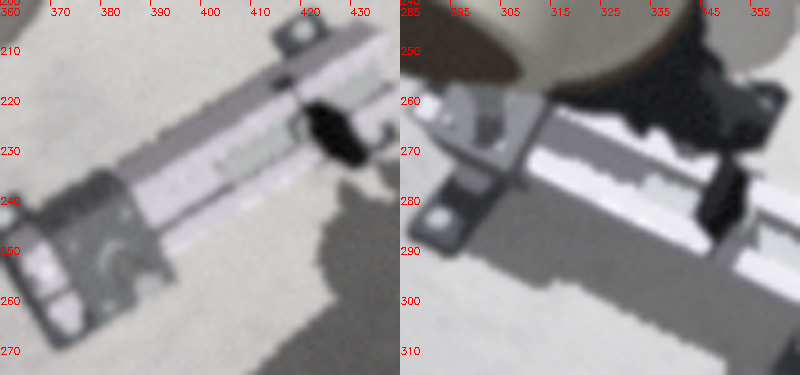

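The crop shows the bolt standing across the slot at the mark, at (426,226.5) in top and (349,279.5) in side. The carriage is near y ≈ 128. I'll bring the closed fingers down behind the post.

```bash
python3 -m jog '[[[1,-40,0,0,0,0,0],[1,-80,0,0,0,0,0],[1,-120,0,0,0,0,0],[1,-165,0,0,0,0,0],[1,-165,0,0,0,0,0],[1,-165,0,0,0,0,0],[1,-165,35,0,0,0,0],[1,-165,70,0,0,0,0],[1,-165,95,0,0,0,0],[1,-165,107,0,0,0,0],[1,-165,115,0,0,0,0],[1,-165,115,0,0,0,0]]]' 40; python3 st.py
python3 -c "
from fit import *
S=snap('side','s6.png');T=snap('top','t6.png')
cv2.imwrite('pics/c6.png',np.hstack([cv2.resize(cv2.imread('pics/'+f)[y:y+75,x:x+80],(400,375),interpolation=cv2.INTER_CUBIC) for f,x,y in(('t6.png',360,205),('s6.png',265,225))]))"
```

```text
time_s: 11.77
tool_pos: [379.1, -30.6, 131.1]
ee_rot: [-179.8, -24.9, 31.1]
contact_force: [-0.4, -0.7, -0.8]
grip_width: 0.2
gripper_force: 0.0
rail TCP [  0.5 164.8  41.8] F rail [-0.4 -0.4  0.4] [-35.6 -23.7 127.5  24.8  67.8  15.5] 11.8667 -0.09452652956921337
```

View pics/c6.png

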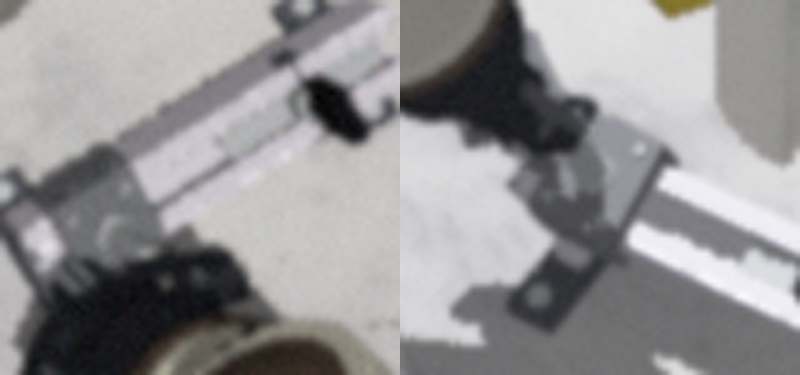

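The top crop shows the fingers behind the post, and the side crop shows the post ahead of them. I'll push along −y.

```bash
python3 -m jog '[[[0,6,0,0,0,0,0],[0,12,0,0,0,0,0],[0,18,0,0,0,0,0],[0,24,0,0,0,0,0],[0,30,0,0,0,0,0],[0,36,0,0,0,0,0],[0,42,0,0,0,0,0],[0,48,0,0,0,0,0],[0,54,0,0,0,0,0],[0,60,0,0,0,0,0],[0,66,0,0,0,0,0],[0,72,0,0,0,0,0],[0,78,0,0,0,0,0],[0,83,0,0,0,0,0],[0,86,0,0,0,0,0],[0,88,0,0,0,0,0],[0,90,0,0,0,0,0],[0,90,0,0,0,0,0]]]'; python3 st.py
```

```text
time_s: 13.57
tool_pos: [425.8, -108.2, 132.9]
ee_rot: [180.0, -25.0, 31.1]
contact_force: [-1.2, 0.5, 0.4]
grip_width: -0.1
gripper_force: 0.1
rail TCP [ 0.5 75.2 41.7] F rail [ 0.   0.2 -0. ] [-41.3 -12.5 119.9  26.   66.8   8.4] 13.6667 0.053195112840086455
```

Now slow steps, checking force.

```bash
for i in 1 2 3; do :; done; python3 -m jog '[[[0,1,0,0,0,0,0],[0,2,0,0,0,0,0],[0,3,0,0,0,0,0],[0,4,0,0,0,0,0],[0,4,0,0,0,0,0]]]'|grep -E 'force|pos'; python3 st.py; python3 - <<'E'
from fit import *
T=snap("top","t7.png")
p=[479.4,-163.4,31.2]
# intensity profile along the rail on upper lip (x=16): carriage edge
y=np.arange(-20,100,2.); q=proj(T,railpt(p,np.c_[np.full_like(y,16),y,0*y])).astype(np.float32)
g=cv2.cvtColor(cv2.imread("pics/t7.png"),cv2.COLOR_BGR2GRAY)
print(np.c_[y,cv2.remap(g,q[:,:1],q[:,1:],cv2.INTER_LINEAR).ravel()].astype(int).tolist())
E
```

```text
tool_pos: [427.8, -111.5, 132.9]
contact_force: [-0.1, 1.7, 0.5]
gripper_force: 0.6
rail TCP [ 0.3 71.2 41.6] F rail [0.2 1.2 0.2] [-41.5 -12.  119.5  26.   66.8   8.2] 14.1833 -0.0187918059300449
[[-20, 201], [-18, 201], [-16, 199], [-14, 199], [-12, 201], [-10, 198], [-8, 195], [-6, 192], [-4, 185], [-2, 172], [0, 158], [2, 160], [4, 179], [6, 191], [8, 198], [10, 198], [12, 198], [14, 200], [16, 194], [18, 184], [20, 164], [22, 145], [24, 132], [26, 135], [28, 139], [30, 134], [32, 125], [34, 117], [36, 112], [38, 112], [40, 115], [42, 115], [44, 114], [46, 113], [48, 115], [50, 115], [52, 114], [54, 114], [56, 117], [58, 123], [60, 132], [62, 137], [64, 129], [66, 118], [68, 108], [70, 115], [72, 138], [74, 171], [76, 197], [78, 206], [80, 204], [82, 202], [84, 204], [86, 204], [88, 205], [90, 203], [92, 203], [94, 203], [96, 203], [98, 204]]
```

```bash
python3 -m jog '[[[0,1,0,0,0,0,0],[0,2,0,0,0,0,0],[0,3,0,0,0,0,0],[0,4,0,0,0,0,0],[0,5,0,0,0,0,0],[0,5,0,0,0,0,0]]]'|grep -E 'contact'; python3 st.py; python3 -m jog '[[[0,0.7,0,0,0,0,0],[0,1.4,0,0,0,0,0],[0,1.4,0,0,0,0,0]]]'|grep -E 'contact'; python3 st.py;  python3 -m jog '[[[0,0.7,0,0,0,0,0],[0,1.4,0,0,0,0,0],[0,1.4,0,0,0,0,0]]]'|grep -E 'contact'; python3 st.py
```

```text
contact_force: [-0.9, 1.0, 0.4]
rail TCP [ 0.3 66.1 41.7] F rail [-0.7  0.1 -0.8] [-41.7 -11.4 119.1  26.1  66.8   7.9] 14.9333 -0.24759954164128822
contact_force: [-1.2, 1.7, 1.0]
rail TCP [ 0.3 64.9 41.6] F rail [-0.8  0.7  0.5] [-41.8 -11.2 118.9  26.1  66.8   7.8] 15.2833 -0.07023546295237233
contact_force: [-1.1, 0.6, 0.3]
rail TCP [ 0.3 63.4 41.6] F rail [0.1 0.5 0.7] [-41.9 -11.  118.8  26.1  66.8   7.7] 15.6333 -0.0875827985624832
```

```bash
python3 -m jog '[[[0,0.7,0,0,0,0,0],[0,1.4,0,0,0,0,0],[0,1.4,0,0,0,0,0]]]'|grep -E 'contact'; python3 st.py; python3 -m jog '[[[0,0.5,0,0,0,0,0],[0,1,0,0,0,0,0],[0,1,0,0,0,0,0]]]'|grep -E 'contact'; python3 st.py;  cat > prof.py <<'E'
from fit import *
import sys
g={}
p=[479.4,-163.4,31.2]
T=snap("top",f"t{sys.argv[1]}.png"); y=np.arange(-20,90,2.)
q=proj(T,railpt(p,np.c_[np.full_like(y,16),y,0*y])).astype(np.float32)
g=cv2.cvtColor(cv2.imread(f"pics/t{sys.argv[1]}.png"),cv2.COLOR_BGR2GRAY)
v=cv2.remap(g,q[:,:1],q[:,1:],cv2.INTER_LINEAR).ravel().astype(float)
def cross(a,b,th=170):
    m=[i for i in range(len(y)-1) if a<=y[i]<=b and (v[i]-th)*(v[i+1]-th)<0]
    return [round(y[i]+2*(th-v[i])/(v[i+1]-v[i]),1) for i in m]
print("crossings",cross(-20,90))
E
python3 prof.py 8
```

```text
contact_force: [-2.1, 1.4, 0.0]
rail TCP [ 0.3 62.  41.6] F rail [-1.2  0.5  0.2] [-41.9 -10.9 118.7  26.1  66.8   7.6] 15.9833 -0.1539642083012733
contact_force: [-2.4, -0.4, 0.4]
rail TCP [ 0.3 61.  41.6] F rail [-1.   1.3  0.6] [-42.  -10.7 118.6  26.1  66.8   7.6] 16.3333 -0.44353910788169537
crossings [np.float64(-1.9), np.float64(3.0), np.float64(9.1), np.float64(64.8)]
```

```bash
for k in 1 2 3; do python3 -m jog '[[[0,0.5,0,0,0,0,0],[0,0.5,0,0,0,0,0]]]'|grep -E 'contact'; python3 st.py; done; python3 prof.py 9
```

```text
contact_force: [-2.4, 0.7, -0.0]
rail TCP [ 0.3 60.6 41.6] F rail [-0.2  1.5 -0.1] [-42.  -10.7 118.5  26.1  66.8   7.6] 16.75 -0.14858718887138
contact_force: [-1.8, 0.7, 0.2]
rail TCP [ 0.3 60.  41.6] F rail [-1.1  1.8  0.8] [-42.  -10.6 118.5  26.1  66.8   7.5] 17.0167 -0.1388968800447964
contact_force: [-2.8, 2.1, 1.6]
rail TCP [ 0.3 59.7 41.6] F rail [-0.6  3.6  2. ] [-42.  -10.6 118.4  26.1  66.8   7.5] 17.2833 -0.0034532443346133946
crossings [np.float64(-1.5), np.float64(3.1), np.float64(8.3), np.float64(63.5)]
```

```bash
for k in 1 2 3; do python3 -m jog '[[[0,0.3,0,0,0,0,0],[0,0.3,0,0,0,0,0],[0,0.3,0,0,0,0,0]]]'|grep -E 'contact'; python3 st.py; done; python3 prof.py 10
```

```text
contact_force: [-4.5, 2.4, 2.1]
rail TCP [ 0.3 59.4 41.6] F rail [-0.2  5.4  2.1] [-42.1 -10.5 118.4  26.1  66.8   7.5] 17.7833 -0.22436469420856536
contact_force: [-4.7, 3.1, 1.4]
rail TCP [ 0.3 59.1 41.6] F rail [-1.3  5.6  3.2] [-42.1 -10.5 118.4  26.1  66.8   7.5] 18.1333 -0.3495054944072127
contact_force: [-4.8, 3.4, 3.0]
rail TCP [ 0.3 58.9 41.6] F rail [-0.8  5.4  3.6] [-42.1 -10.5 118.3  26.1  66.8   7.5] 18.4833 -0.04362107208124141
crossings [np.float64(-1.7), np.float64(3.4), np.float64(7.2), np.float64(62.2)]
```

```bash
python3 - <<'E'
import cv2,numpy as np
for n in(5,6,8,9,10):
    g=cv2.cvtColor(cv2.imread(f"pics/t{n}.png"),cv2.COLOR_BGR2GRAY)
    w=g[217:236,417:434].astype(float); m=(w<60)
    y,x=np.nonzero(m); k=np.clip(90-w,0,None); Y,X=np.mgrid[217:236,417:434]
    print(n,m.sum(),(X*k).sum()/k.sum(),(Y*k).sum()/k.sum())
E
```

```text
5 82 426.55358789891164 226.48736395498986
6 82 426.5609623733719 226.49656295224312
8 120 427.01082441787287 228.7371932032725
9 120 427.06388854022845 228.71005397263713
10 121 427.2380436092037 228.56282375617394
```

The carriage is in contact: the force plateaus and the bolt shifts about 0.6 mm. I'll back off and retreat.

```bash
python3 -m jog '[[[0,-1,0,0,0,0,0],[0,-3,0,0,0,0,0],[0,-8,0,0,0,0,0],[0,-14,0,0,0,0,0],[0,-14,-20,0,0,0,0],[0,-14,-50,0,0,0,0],[0,-14,-90,0,0,0,0],[0,-60,-130,0,0,0,0],[0,-100,-130,0,0,0,0],[0,-140,-130,0,0,0,0],[0,-180,-130,0,0,0,0],[0,-220,-130,0,0,0,0],[0,-220,-130,0,0,0,0],[0,-220,-130,0,0,0,0]]]'; python3 st.py; python3 prof.py 11; python3 - <<'E'
from fit import *
g=cv2.cvtColor(cv2.imread("pics/t11.png"),cv2.COLOR_BGR2GRAY)
w=g[217:236,417:434].astype(float);k=np.clip(90-w,0,None); Y,X=np.mgrid[217:236,417:434]
c=[(X*k).sum()/k.sum(),(Y*k).sum()/k.sum()];print((w<60).sum(),c)
p=[479.4,-163.4,31.2]
for y in(-4,-2,0,2,4): print(y,proj(T,railpt(p,[[0,y,28]])))
S=snap("side","s11.png")
E
```

```text
time_s: 19.8
tool_pos: [314.6, 32.1, 250.4]
ee_rot: [-178.6, -23.6, 31.3]
contact_force: [0.3, 0.1, 0.0]
grip_width: -0.4
gripper_force: 0.0
rail TCP [ 29.1 251.4 158.1] F rail [-0.5 -0.3  0.3] [-31.  -39.1 121.2  21.5  87.8  28.5] 19.9 -0.05153955984734561
crossings [np.float64(-1.9), np.float64(3.8), np.float64(5.3), np.float64(62.6)]
82 [np.float64(426.8614135130465), np.float64(226.2554000345602)]
-4 [[428.14590558 225.98417663]]
-2 [[427.51140368 226.39440003]]
0 [[426.87669902 226.80475452]]
2 [[426.24179151 227.21524016]]
4 [[425.60668106 227.62585701]]
```

```bash
python3 -c "
from station import arm
print(arm.close_job())"
```

```text
the job is handed in; nothing more can be done
None
```

The bolt is caught under the lips, within about 1 mm of the mark by the images, and the carriage was pushed up against it; any small gap left after I backed off is too fine for the cameras to show. The job is handed in at about 20 s, and the arm went nowhere near the bystanders.

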